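# Put the spyglass away

## Robot

A 7-joint arm with a two-finger parallel gripper is mounted at the origin on the work surface. World frame = base frame: x ahead of the robot, y to its left, z up, the work surface at z = 0. Lengths are in m, angles in rad, forces in N, time in s.
With the tool pointing down it reaches from about 0.4 to 0.85 m from the base axis. Payload 4.4 kg.
Tool frame: the origin (TCP) lies between the finger pads; the fingertips stand 19 mm ahead of it and the grasp point (between the pads) is the TCP; z points along the fingers, y is the line along which they close (so a half turn about z gives the same grasp; the last joint's range is limited). The gripper opens to 94 mm and grips with 3 to 60 N. Pads are 16 mm wide; open, the fingers measure 119 mm over their backs; the gripper's body (75 mm by 177 mm) begins 78 mm behind the grasp point.
Start: joints at [1.229, 0.628, 0.038, 1.517, -0.027, 0.996, -0.02], TCP at [0.177, -0.625, 0.224] pointing down, gripper open.
Joint ranges: [-3.06, 3.06], [-0.37, 2.12], [-1.25, 1.32], [0.18, 2.47], [-1.1, 4.24], [0.23, 1.98], [-2.94, 2.94]. Speed limits (rad/s): [2.57, 2.57, 3.14, 3.14, 3.14, 3.14, 3.14].

## Interface

Orientations are given as a unit quaternion [x, y, z, w].
In Python, from station import * gives the robot as it stands.
- The arm moves only by the shell command python3 -m crank 'ROWS' [FORCE]. ROWS is JSON, a list of rows, each a list of 5 numbers: the shift along the tool's x, y, z in m, then the turn about the tool's z in rad, then the gripper's target within -1 to 1 (fully open at 1, half-way at 0, shut at -1). In form: [[dx, dy, dz, turn, gripper], ...]. A call has 1 to 8 rows; each row is the pose to reach, as a shift and turn from the pose commanded when the call began, along the tool's axes at that moment; what a row does not reach only later rows make up. A row lasts 1/10 s, in which the tool goes at most 50 mm and 8.59 degrees, less where a joint would pass 70% of its speed; a pose out of reach is approached as far as the arm can. A call with a gripper value outside its range is refused whole. The fingers move at their own pace and stop on an object; FORCE is the grip in N (left out, the last holds). Time passes only in rows, so rows that repeat a pose let the fingers close. It gives the time, the measured TCP pose, the force, the opening and the grip force at its end, in the units of the state.
- read_state(): the state, without advancing time (a new reading comes with each control period).
- capture(name): name is "side" or "top"; returns a dict with "image" (420x560x3 uint8, red, green, blue), "depth" (420x560 float32, m along the optical axis (not along the pixel's ray), 0 where there is no reading), "intrinsics" (3x3 intrinsics, pixels), "xyz" and "rotation" of the camera in the world. Camera axes: x right, y down, z forward; pixel columns grow to the right and rows downward; lengths in m; the calibration is good to about 2 mm. A picture is of the moment at which its call begins.
- job_done(): hands the job in; it is judged then, once.
The state is a dict: "clock": time; "joint_pos": joint angles; "joint_vel": joint speeds; "tau": joint torques, N m; "tool_pos": TCP position; "tool_rot": TCP orientation; "force": force on the tool from outside, world axes, zero at the start; "torque": the same for the moment, N m; "width": finger opening in m; "gripper_force": force on a finger pad.
Only numpy, scipy, OpenCV 4.12 (cv2) and the standard library are available. Lean on these libraries where they do the work, as an engineer would, in place of code of your own. Each camera call takes 0.05 s, during which the arm holds its last target. There are 200 camera calls.

## Task

Take the drawn-out spyglass off its leaning rack and stand it upright, eyepiece up, on the round green felt pad, and let go. There, press its two brass draws fully home without leaning hard on it, the thin inner draw first and only then the thicker middle one; then take the closed spyglass by its barrel and set it down gently, upright, in the empty well of the inlaid case, leaving everything else undisturbed.

Things in the scene. Friction and masses are not known exactly. Their poses are not given: they have to be found in the camera images.
- spyglass: the spyglass to put away: red-brown barrel with brass bands, 48 mm in diameter, 100 mm long, two brass draws out of its top. About 0.27 kg, mostly barrel: it swings if a draw is held loosely. Origin: centre of the barrel's flat bottom end; z along the tube to the eyepiece. It starts in the rack, drawn out, leaning 0.42 rad (24 degrees) from upright, eyepiece end up and towards the robot
- draw_mid (a joint): how far the middle draw (brass tube 36 mm in diameter, with a brass collar 39 mm in diameter and 8 mm tall at its top) is pulled out of the barrel, m: 0 fully home, 0.045 fully out. When home its 8 mm collar still stands above the barrel's rim. It slides stiffly, about 13 N, and stays where it is left
- draw_inner (a joint): how far the inner draw (brass tube 28 mm in diameter, ending in a black eyecup of the same diameter, 8 mm tall) is pulled out of the middle draw, m: 0 fully home, 0.045 fully out. When home its 8 mm eyecup still stands above the collar. It slides at about 6 N, so pressing the eyecup moves this draw first; once it is home, pressing on moves the middle draw. Overall length = 116 mm + draw_mid + draw_inner
- eyepiece (a point): centre of the top face of the black eyecup, the upper end of the inner draw; z along the tube, outwards
- rack: fixed dark wooden rack with a V trough that holds the spyglass leaning; the trough supports only the barrel, on the side facing the robot and underneath, so the spyglass can be drawn out along its own axis. Origin on the table, 30 mm below the start position of the spyglass's bottom; the trough leans towards the rack's -x
- pad: the fixed round green felt pad on a dark wooden disc, 110 mm in diameter, 12 mm high. Origin: centre of its underside
- pad_top (a point): centre of the top of the fixed round green felt pad, 110 mm in diameter, 12 mm high; z up
- case: fixed open-topped inlaid walnut case, 84 (x) x 160 (y) x 52 (z) mm, walls 6 mm, with two square wells side by side along its y axis, each 72 x 71 mm. Origin: centre of its underside. The well on its +y side holds another, closed spyglass; the well on its -y side is empty
- well (a point): centre of the floor of the case's empty well; floor 6 mm above the table, 46 mm below the case's rim; axes as the case: x across, y along the two wells (the neighbour stands 77 mm away on +y)
- spyglass_b: the other spyglass, already closed, standing in the case's other well: 48 mm in diameter, 116 mm tall; to be left alone. Origin: centre of its bottom
- king: ivory-coloured turned chess king, 95 mm tall, 38 mm across the foot; stands loose on the table, to be left alone. Origin: centre of its underside
- queen: dark turned chess queen, 85 mm tall, 36 mm across the foot; stands loose on the table, to be left alone. Origin: centre of its underside
- trinket_box: small closed inlaid walnut box, 75 x 100 x 45 mm; stands loose on the table, to be left alone. Origin: centre of its underside
- elephant: carved red-brown wooden elephant, 45 x 135 mm, 87 mm tall; stands loose on the table, to be left alone. Origin: centre of its underside
- brass_pot: closed round brass tin, 52 mm across, 50 mm tall; stands loose on the table, to be left alone. Origin: centre of its underside
Things that resemble listed ones, but are neither listed nor needed, are in the scene too. Leave any orange or purple look-alike of the spyglass alone.

How it is judged:
On the way, in this order (a step that is already met when the one before it is completed fails the run):
1. the spyglass stands released and upright on the felt pad, both draws still out by more than 20 mm (horizontal distance between spyglass and pad_top below 0.035 m and z of spyglass in the frame of pad_top below 0.006 m and angle between spyglass's own z axis and vertical below 0.12 rad and contact force between the fingers and spyglass below 0.1 N and value of joint each of draw_inner, draw_mid above 0.02 m), for 0.2 s.
2. on the pad, the inner draw is home (within 3 mm) while the middle draw is still out by more than 12 mm (horizontal distance between spyglass and pad_top below 0.035 m and z of spyglass in the frame of pad_top below 0.006 m and angle between spyglass's own z axis and vertical below 0.12 rad and value of joint draw_inner below 0.003 m and value of joint draw_mid above 0.012 m), for 0.1 s.
3. on the pad, both draws are home (within 3 mm) (horizontal distance between spyglass and pad_top below 0.035 m and z of spyglass in the frame of pad_top below 0.006 m and angle between spyglass's own z axis and vertical below 0.12 rad and value of joint each of draw_inner, draw_mid below 0.003 m), for 0.2 s.
At the end, for the whole second after the job is handed in: Both draws within 3 mm of home; the spyglass stands upright (within 0.1 rad) on the floor of the empty well of the case (within 5 mm in height, 18 mm of its centre), released and at rest (value of joint each of draw_inner, draw_mid below 0.003 m and horizontal distance between spyglass and well below 0.018 m and z of spyglass in the frame of well between -0.004 and 0.005 m and angle between spyglass's own z axis and vertical below 0.1 rad and linear speed of spyglass below 0.02 m/s and contact force between the fingers and spyglass below 0.1 N); the robot touches nothing.
It fails at once if the spyglass is pressed on the pad with more than 60 N (contact force between spyglass and pad above 60 N).
It fails at once if the spyglass hits the case with more than 60 N (dropped or rammed) (contact force between spyglass and case above 60 N).
It fails at once if the other spyglass is tipped or moved by more than 20 mm (distance of spyglass_b from where it was at the start of the episode above 0.02 m or angle between spyglass_b's own z axis and vertical above 0.3 rad).
It fails at once if a loose bystander on the table is tipped or moved by more than 20 mm (distance of any of king, queen, trinket_box, elephant, brass_pot from where it was at the start of the episode above 0.02 m or angle between any of king, queen, trinket_box, elephant, brass_pot's own z axis and vertical above 0.3 rad).
It also fails if it takes over 72 s, if anything falls off the work surface, if the arm or the gripper's body presses on something with over 40 N, if the wrist force passes 120 N, or if a joint passes its speed limit or range.

## Working session

There is one attempt and no reset: what is moved stays moved. The work goes in short steps, Python scripts to look and compute and a shell command to move; the robot and the scene stay as the last step left them, time stands still between calls to the robot, and variables do not carry over. Pictures are saved under pics/ and viewed, at most 10 in all, crops included, and the job is handed in when it is done.

```bash
mkdir -p pics; ls; cat > h.py <<'E'
from station import *
import numpy as np, cv2, pickle
def snap(name,tag):
    c=capture(name); pickle.dump(c,open(f'pics/{tag}.pkl','wb'))
    cv2.imwrite(f'pics/{tag}.png',c['image'][:,:,::-1]); return c
def load(tag): return pickle.load(open(f'pics/{tag}.pkl','rb'))
def cloud(c):
    K=np.array(c['intrinsics']);d=c['depth'];v,u=np.indices(d.shape)
    p=np.stack([(u-K[0,2])/K[0,0]*d,(v-K[1,2])/K[1,1]*d,d],-1)
    R=np.array(c['rotation'])
    if R.shape!=(3,3):
        from scipy.spatial.transform import Rotation as Q; R=Q.from_quat(R).as_matrix()
    return p@R.T+np.array(c['xyz'])
E
python3 - <<'E'
from h import *
for n in ('side','top'):
    c=snap(n,n+'0'); print(n,c['xyz'],c['rotation'],c['intrinsics'])
print(read_state())
E
```

```text
pics
side [0.52298857 0.87       0.81132349] [-0.02308185  0.89572448 -0.4435246   0.02075583] [[465.16774621   0.         280.85238581]
 [  0.         465.16774621 209.30349953]
 [  0.           0.           1.        ]]
top [ 0.46168788 -0.04664606  1.521111  ] [ 0.70809909 -0.7046191   0.03236217 -0.03256215] [[541.62102474   0.         279.34104569]
 [  0.         541.62102474 203.44487443]
 [  0.           0.           1.        ]]
{'clock': 0.1, 'joint_pos': array([ 1.22918252,  0.62922484,  0.03844737,  1.51825624, -0.02700052,
        0.99629989, -0.01999589]), 'joint_vel': array([ 7.55602427e-04, -3.10316149e-03,  6.45205766e-04, -2.43675811e-03,
        9.11823790e-04,  6.84355023e-05, -1.63153776e-03]), 'tau': array([ 3.17197278e-03, -5.50789440e+01,  1.14742544e+00, -1.87115586e+01,
       -5.21999749e-02,  1.91841176e-02,  1.40845594e-05]), 'tool_pos': array([ 0.17688992, -0.62488356,  0.22366853]), 'tool_rot': array([ 9.90505423e-01,  1.37471122e-01, -1.22765249e-04, -8.26118357e-04]), 'force': array([-0.25214311,  0.09125919, -0.50974738]), 'torque': array([-0.00824629, -0.00767993,  0.00644228]), 'gripper_force': 0.0, 'width': 0.09409084146859732}
```

View pics/side0.png

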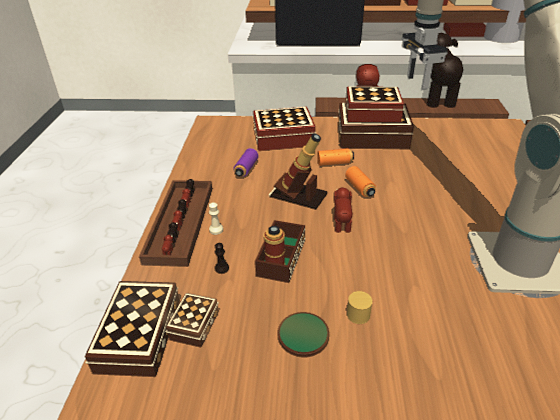

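View pics/top0.png

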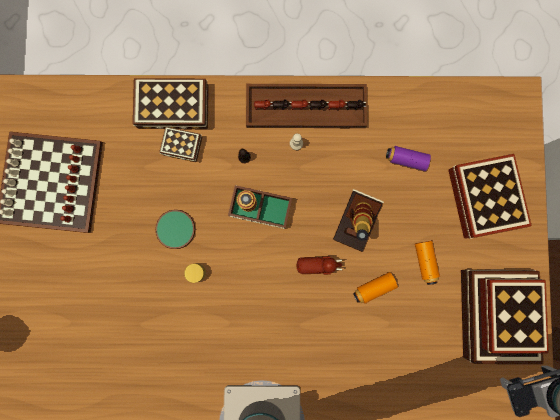

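The side view shows the leaning spyglass with its eyepiece at (316,138), the pad at (304,333) and the case at (281,250), with the empty well around (291,245). In the top view the eyepiece is at about (362,235), the pad at (175,229), the well at about (276,209), the pot at (194,273) and the elephant at (320,265).

```bash
python3 - <<'E'
from h import *
t=load('top0');s=load('side0');T=cloud(t);S=cloud(s)
np.set_printoptions(precision=4,suppress=True)
# pad: green at z~0.012
def hsv(c): return cv2.cvtColor(c['image'],cv2.COLOR_RGB2HSV)
H=hsv(t);g=(H[...,0]>60)&(H[...,0]<95)&(H[...,1]>90)
for nm,(u0,u1,v0,v1) in dict(pad=(150,200,205,255),case=(225,300,180,235)).items():
    m=np.zeros_like(g);m[v0:v1,u0:u1]=g[v0:v1,u0:u1]
    P=T[m]; print(nm,len(P),P.mean(0),P.min(0),P.max(0))
m=np.zeros_like(g);m[180:235,225:300]=1
P=T[m]; P=P[(P[:,2]>.046)&(P[:,2]<.058)]
r=cv2.minAreaRect(P[:,:2].astype(np.float32)*1000);print('case rim',r, cv2.boxPoints(r))
P=T[m];P=P[P[:,2]>.108];print('nb top',P.mean(0),len(P))
for nm,p in dict(pot=(194,273),king=(297,141),queen=(244,155),tbox=(181,144),eleph=(320,265),eye=(362,235)).items(): print(nm,T[p[1],p[0]])
# spyglass cloud, both cams
for nm,X in (('top',T),('side',S)):
    m=(abs(X[...,0]-.47)<.13)&(abs(X[...,1]+.27)<.1)&(X[...,2]>.125)
    P=X[m]; print(nm,len(P))
    for z in np.arange(.13,.24,.01):
        q=P[abs(P[:,2]-z)<.005]
        if len(q): print(round(z,3),len(q),q.mean(0),q.min(0)[:2],q.max(0)[:2])
for tag,im,(u0,u1,v0,v1) in (('cs',s,(262,342,120,215)),('ct',t,(325,395,180,260))):
    cv2.imwrite(f'pics/{tag}.png',cv2.resize(im['image'][v0:v1,u0:u1,::-1],None,fx=6,fy=6,interpolation=cv2.INTER_CUBIC))
E
cd pics; python3 -c "
import cv2,numpy as np
a=cv2.imread('cs.png');b=cv2.imread('ct.png');h=570
b=cv2.copyMakeBorder(b,0,h-b.shape[0],0,0,0);a=a[:h]
o=np.hstack([a,b]);o=cv2.resize(o,None,fx=.85,fy=.85);print(o.shape);cv2.imwrite('c2.png',o)"
```

```text
pad 954 [0.528  0.2449 0.0175] [ 0.4617 -0.0466  0.0032] [0.5755 0.2932 1.5211]
case 835 [ 0.5839 -0.0091  0.0122] [ 0.4617 -0.0701 -0.0035] [0.639  0.0843 1.5211]
case rim ((589.382080078125, 7.885337829589844), (160.5140380859375, 85.2760009765625), 77.5531005859375) [[530.4481 -61.2954]
 [613.7198 -79.6753]
 [648.3161  77.066 ]
 [565.0444  95.446 ]]
nb top [0.5923 0.0356 0.2182] 209
pot [0.4079 0.1828 0.0525]
king [ 0.7632 -0.0926  0.084 ]
queen [0.7249 0.0499 0.0809]
tbox [0.7617 0.2271 0.0433]
eleph [ 0.4312 -0.1553  0.0656]
eye [ 0.5069 -0.2465  0.2084]
top 347
0.13 60 [ 0.5576 -0.2653  0.1297] [ 0.5407 -0.2823] [ 0.5665 -0.2385]
0.14 23 [ 0.5523 -0.2594  0.1398] [ 0.5423 -0.2758] [ 0.5657 -0.2426]
0.15 21 [ 0.5446 -0.2568  0.1505] [ 0.5163 -0.2738] [ 0.5522 -0.2397]
0.16 36 [ 0.5314 -0.2532  0.1608] [ 0.5163 -0.2714] [ 0.549  -0.2359]
0.17 46 [ 0.5377 -0.254   0.1687] [ 0.5259 -0.2705] [ 0.5459 -0.2352]
0.18 18 [ 0.5323 -0.2524  0.1799] [ 0.5251 -0.2632] [ 0.5428 -0.2385]
0.19 17 [ 0.5275 -0.2495  0.1896] [ 0.5223 -0.2624] [ 0.5321 -0.2377]
0.2 33 [ 0.5116 -0.2462  0.2009] [ 0.495  -0.2601] [ 0.5269 -0.2335]
0.21 86 [ 0.5098 -0.2466  0.21  ] [ 0.4948 -0.2588] [ 0.5239 -0.2338]
0.22 7 [ 0.5142 -0.2484  0.2161] [ 0.509  -0.2549] [ 0.5187 -0.2404]
side 390
0.13 55 [ 0.5473 -0.2495  0.1294] [ 0.5198 -0.2753] [ 0.5648 -0.2383]
0.14 42 [ 0.5385 -0.2438  0.1402] [ 0.5172 -0.2604] [ 0.5536 -0.2369]
0.15 41 [ 0.532  -0.2417  0.1504] [ 0.5092 -0.2544] [ 0.548  -0.2339]
0.16 52 [ 0.5275 -0.2413  0.1598] [ 0.5093 -0.2588] [ 0.5453 -0.2335]
0.17 42 [ 0.5288 -0.2443  0.1695] [ 0.5095 -0.2636] [ 0.5426 -0.2344]
0.18 34 [ 0.5206 -0.2394  0.1799] [ 0.5046 -0.2507] [ 0.5344 -0.2338]
0.19 34 [ 0.5166 -0.2385  0.1896] [ 0.4994 -0.2532] [ 0.5292 -0.2335]
0.2 44 [ 0.5091 -0.2377  0.2007] [ 0.4944 -0.2522] [ 0.5265 -0.2305]
0.21 46 [ 0.5098 -0.2444  0.2086] [ 0.4971 -0.2586] [ 0.5213 -0.2308]
(484, 765, 3)
```

View pics/c2.png

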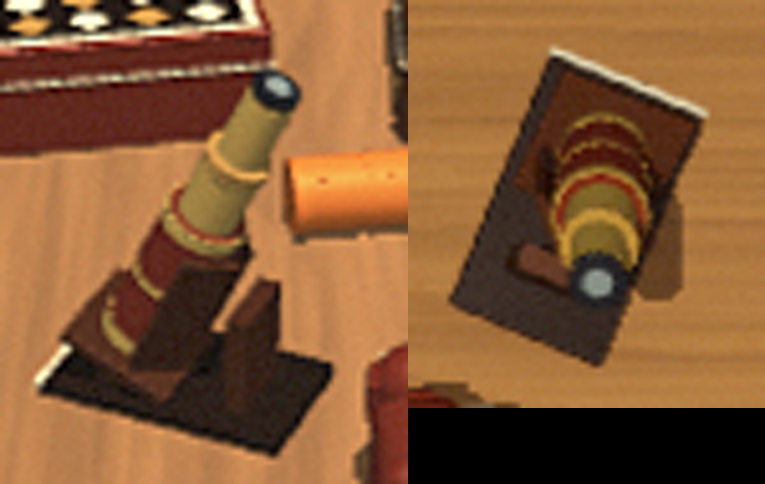

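The crop shows the eyecup centre, the collar and the trough on the robot side. The rack's long edge gives a lean direction of about 158° and the eyepiece sits near (0.509,-0.2465,0.209), which fits a length of about 196 mm. I'll approach above the grasp point.

```bash
cat >> h.py <<'E'
from scipy.spatial.transform import Rotation as Q
def go(xyz,ang=None):
    st=read_state(); R=Q.from_quat(st['tool_rot']).as_matrix()
    d=R.T@(np.array(xyz)-st['tool_pos']); a=np.arctan2(R[1,0],R[0,0])
    tr=0 if ang is None else -((ang-a+np.pi)%(2*np.pi)-np.pi)
    print('shift',d.round(4),'turn',round(tr,3),'ang',round(a,3),'t',st['clock'],'q7',st['joint_pos'][6].round(2))
E
python3 - <<'E'
from h import *
go([.516,-.249,.30],-.384)
E
```

```text
shift [ 0.4287 -0.2695 -0.0759] turn 0.66 ang 0.276 t 0.1 q7 -0.02
```

```bash
python3 -m crank '[[0,0,-0.05,0,1],[0.04,-0.025,-0.076,0.13,1],[0.08,-0.05,-0.076,0.26,1],[0.12,-0.075,-0.076,0.4,1],[0.16,-0.1,-0.076,0.53,1],[0.2,-0.126,-0.076,0.66,1],[0.24,-0.151,-0.076,0.66,1],[0.28,-0.176,-0.076,0.66,1]]'
python3 - <<'E'
from h import *
go([.516,-.249,.30],-.384)
E
```

```text
clock: 0.9
tool_pos: [0.3995, -0.378, 0.3003]
tool_rot: [0.982, -0.191, -0.0, -0.0]
force: [1.1, -0.6, 0.4]
width: 0.0943
gripper_force: 0.0
shift [ 0.0597 -0.1632  0.0003] turn -0.0 ang -0.384 t 0.9 q7 -1.17
```

```bash
python3 -m crank '[[0.017,-0.046,0,0,1],[0.034,-0.093,0,0,1],[0.051,-0.139,0,0,1],[0.06,-0.163,0,0,1],[0.06,-0.163,0,0,1],[0.06,-0.163,0,0,1]]'
python3 - <<'E'
from h import *
go([.516,-.249,.1925],-.384)
c=snap('top','top1');s=snap('side','side1')
a=cv2.resize(s['image'][90:220,230:350,::-1],None,fx=4,fy=4);b=cv2.resize(c['image'][160:290,320:400,::-1],None,fx=4,fy=4)
cv2.imwrite('pics/v1.png',np.hstack([a,b]))
E
```

```text
clock: 1.5
tool_pos: [0.5149, -0.2512, 0.3]
tool_rot: [0.982, -0.19, -0.001, 0.0]
force: [-0.3, -1.1, -0.8]
width: 0.0937
gripper_force: 0.0
shift [ 0.0004 -0.0025  0.1075] turn 0.001 ang -0.383 t 1.5 q7 -1.48
```

View pics/v1.png

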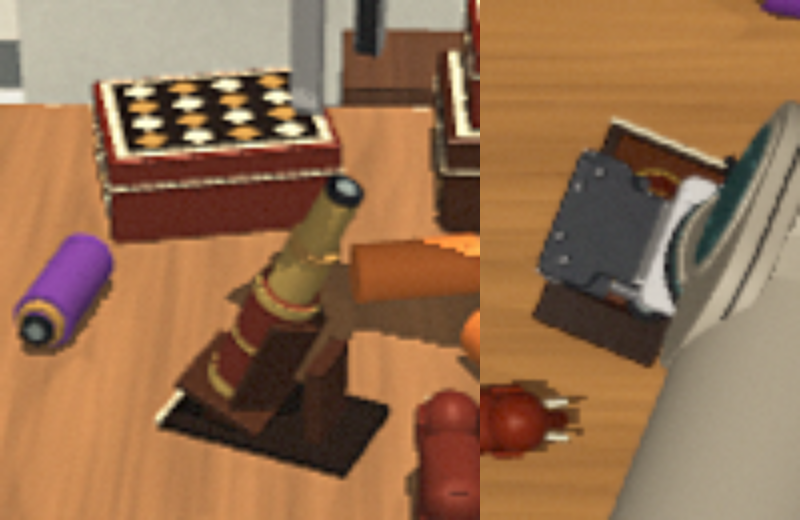

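The fingers straddle the eyecup, with the finger tips at about (310,100) and (368,40) in the crop and the eyecup at (345,190). Going down and closing.

```bash
python3 -m crank '[[0,-0.002,0.04,0,1],[0,-0.002,0.08,0,1],[0,-0.002,0.1075,0,1],[0,-0.002,0.1075,0,0],[0,-0.002,0.1075,0,-0.6],[0,-0.002,0.1075,0,-0.6],[0,-0.002,0.1075,0,-0.6],[0,-0.002,0.1075,0,-0.6]]' 10
python3 - <<'E'
from h import *
st=read_state();print(st['width'],st['gripper_force'],st['force'],st['tool_pos'])
E
```

```text
clock: 2.4
tool_pos: [0.5167, -0.2498, 0.1943]
tool_rot: [0.982, -0.191, 0.001, 0.0]
force: [0.5, -0.0, -0.7]
width: 0.0572
gripper_force: 0.0
0.05718909901849247 0.0 [ 0.4511196  -0.02862716 -0.71585168] [ 0.51665298 -0.24979444  0.19430504]
```

```bash
python3 -m crank '[[0,0,0,0,-1],[0,0,0,0,-1],[0,0,0,0,-1],[0,0,0,0,-1],[0,0,0,0,-1],[0,0,0,0,-1],[0,0,0,0,-1],[0,0,0,0,-1]]' 10
```

```text
clock: 3.2
tool_pos: [0.516, -0.2493, 0.193]
tool_rot: [0.982, -0.191, 0.0, -0.0]
force: [-0.4, -0.1, 0.7]
width: 0.0279
gripper_force: 10.0
```

```bash
python3 -m crank '[[-0.006,0,-0.014,0,-1],[-0.012,0,-0.028,0,-1],[-0.018,0,-0.042,0,-1],[-0.025,0,-0.056,0,-1],[-0.031,0,-0.07,0,-1],[-0.037,0,-0.084,0,-1],[-0.043,0,-0.097,0,-1],[-0.049,0,-0.11,0,-1]]'; python3 -m crank '[[0,0,-0.02,0,-1],[0,0,-0.04,0,-1],[0,0,-0.06,0,-1],[0,0,-0.08,0,-1],[0,0,-0.08,0,-1],[0,0,-0.08,0,-1],[0,0,-0.08,0,-1],[0,0,-0.08,0,-1]]'
python3 - <<'E'
from h import *
s=snap('side','side2');cv2.imwrite('pics/v2.png',cv2.resize(s['image'][60:220,220:380,::-1],None,fx=3,fy=3))
E
```

```text
clock: 4.0
tool_pos: [0.4698, -0.2307, 0.3041]
tool_rot: [0.982, -0.191, -0.0, -0.0]
force: [0.4, 0.7, -3.7]
width: 0.0278
gripper_force: 10.0
clock: 4.8
tool_pos: [0.4699, -0.2307, 0.3818]
tool_rot: [0.982, -0.191, -0.001, -0.0]
force: [0.3, 0.5, -3.0]
width: 0.0278
gripper_force: 10.0
```

View pics/v2.png

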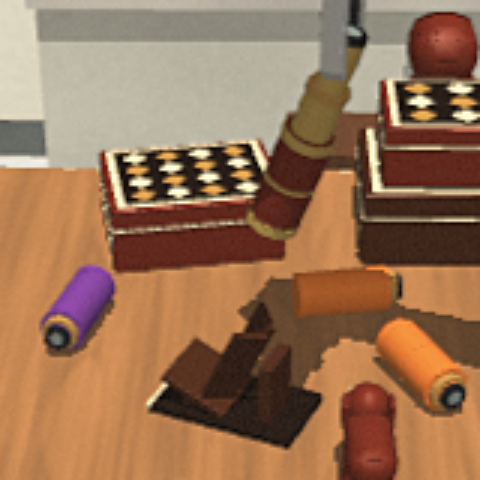

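Out of the rack, still drawn, and still at its lean in the firm grip; the barrel bottom is at (270,225) in the crop. Next I carry it over the pad.

```bash
python3 - <<'E'
from h import *
T=cloud(load('top0'));c=load('top0');H=cv2.cvtColor(c['image'],cv2.COLOR_RGB2HSV)
m=(H[...,0]>60)&(H[...,0]<95)&(H[...,1]>90);z=np.zeros_like(m);z[200:260,145:205]=1
P=T[m&z&(c['depth']>0)];print(cv2.minEnclosingCircle(P[:,:2].astype(np.float32)*1000),np.median(P,0),P.mean(0))
S=cloud(load('side0'));c=load('side0');H=cv2.cvtColor(c['image'],cv2.COLOR_RGB2HSV)
m=(H[...,0]>60)&(H[...,0]<95)&(H[...,1]>90);z=np.zeros_like(m);z[300:370,270:340]=1
P=S[m&z&(c['depth']>0)];print(cv2.minEnclosingCircle(P[:,:2].astype(np.float32)*1000),np.median(P,0),P.mean(0))
go([.525,.25,.38],0)
E
```

```text
((528.72607421875, 245.91949462890625), 48.9883918762207) [0.52775098 0.24586893 0.01285199] [0.52824752 0.24580988 0.01278863]
((526.9347534179688, 245.90809631347656), 50.3504753112793) [0.5304571  0.27653561 0.01230768] [0.53071641 0.26933365 0.0123648 ]
shift [-0.1293 -0.4663  0.0023] turn -0.384 ang -0.384 t 4.85 q7 -1.5
```

```bash
python3 -m crank '[[-0.006,-0.022,0,-0.03,-1],[-0.016,-0.06,0,-0.08,-1],[-0.027,-0.1,0,-0.13,-1],[-0.038,-0.14,0,-0.18,-1],[-0.048,-0.18,0,-0.23,-1],[-0.059,-0.22,0,-0.28,-1],[-0.07,-0.26,0,-0.33,-1],[-0.08,-0.3,0,-0.384,-1]]'
python3 - <<'E'
from h import *
go([.5285,.246,.38],0)
E
```

```text
clock: 5.65
tool_pos: [0.5085, 0.0787, 0.3825]
tool_rot: [1.0, 0.001, -0.0, 0.0]
force: [0.8, -0.7, -2.7]
width: 0.0276
gripper_force: 10.0
shift [ 0.0203 -0.1673  0.0025] turn 0.002 ang 0.002 t 5.65 q7 -1.8
```

```bash
python3 -m crank '[[0.005,-0.04,0,0,-1],[0.01,-0.08,0,0,-1],[0.015,-0.12,0.01,0,-1],[0.02,-0.15,0.04,0,-1],[0.02,-0.167,0.08,0,-1],[0.02,-0.167,0.12,0,-1],[0.02,-0.167,0.15,0,-1],[0.02,-0.167,0.17,0,-1]]' && python3 -m crank '[[0,0,0.003,0,-1],[0,0,0.003,0,-1],[0,0,0.003,0,-1],[0,0,0.003,0,-1],[0,0,0.003,0,-1],[0,0,0.003,0,-1],[0,0,0.003,0,-1],[0,0,0.003,0,-1]]' 4
python3 - <<'E'
from h import *
s=snap('side','side3');cv2.imwrite('pics/v3.png',cv2.resize(s['image'][180:370,220:380,::-1],None,fx=3,fy=3))
go([.5285,.246,.205],0)
E
```

```text
clock: 6.45
tool_pos: [0.5273, 0.2434, 0.2097]
tool_rot: [1.0, 0.0, -0.002, 0.001]
force: [-0.2, -0.3, -2.2]
width: 0.0278
gripper_force: 10.0
clock: 7.25
tool_pos: [0.529, 0.2441, 0.2102]
tool_rot: [1.0, -0.0, 0.0, -0.0]
force: [-0.8, 0.7, -2.8]
width: 0.0276
gripper_force: 4.0
shift [-0.0004 -0.0019  0.0051] turn -0.0 ang -0.0 t 7.3 q7 -2.13
```

View pics/v3.png

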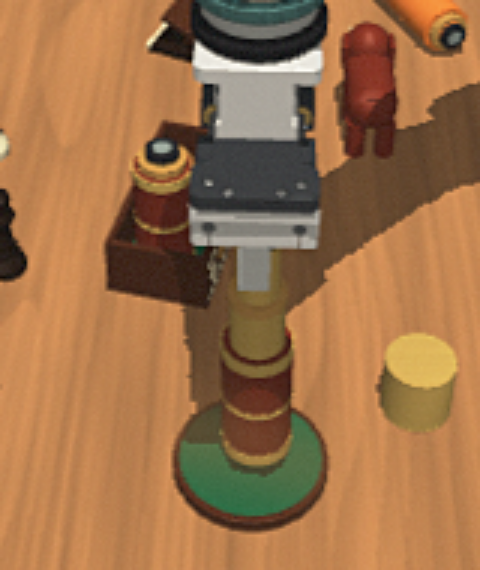

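At 4 N it swung upright, hanging over the pad (barrel bottom at (257,455), pad centre near (250,465) in the crop). I'll lower until contact.

```bash
python3 -m crank '[[0,0,0.005,0,-1],[0,0,0.01,0,-1],[0,0,0.014,0,-1],[0,0,0.015,0,-1],[0,0,0.015,0,-1],[0,0,0.015,0,-1]]'
python3 -m crank '[[0,0,0.001,0,-1],[0,0,0.002,0,-1],[0,0,0.003,0,-1],[0,0,0.003,0,-1]]'
python3 -m crank '[[0,0,0.001,0,-1],[0,0,0.002,0,-1],[0,0,0.002,0,-1],[0,0,0.002,0,-1]]'
python3 - <<'E'
from h import *
s=snap('side','side4');S=cloud(s)
m=(abs(S[...,0]-.53)<.05)&(abs(S[...,1]-.25)<.05)&(S[...,2]>.02)
P=S[m]
for z in np.arange(.02,.22,.015):
    q=P[abs(P[:,2]-z)<.006]
    if len(q): print(round(z,3),len(q),((q.min(0)+q.max(0))/2)[:2].round(4),np.ptp(q[:,0]).round(3),q[:,1].max().round(4))
E
```

```text
clock: 7.9
tool_pos: [0.529, 0.2442, 0.195]
tool_rot: [1.0, -0.0, 0.0, -0.0]
force: [0.6, 0.3, -3.4]
width: 0.0278
gripper_force: 4.0
clock: 8.3
tool_pos: [0.5291, 0.2442, 0.1924]
tool_rot: [1.0, -0.0, 0.0, -0.0]
force: [-1.3, 0.6, 0.2]
width: 0.0281
gripper_force: 4.0
clock: 8.7
tool_pos: [0.5294, 0.2444, 0.1909]
tool_rot: [1.0, -0.0, 0.001, -0.0]
force: [-1.2, -0.5, 6.4]
width: 0.0283
gripper_force: 4.0
0.02 43 [0.5241 0.2547] 0.048 0.2687
0.035 86 [0.523  0.2577] 0.045 0.2693
0.05 90 [0.5244 0.256 ] 0.048 0.2701
0.065 96 [0.5246 0.2564] 0.047 0.2693
0.08 98 [0.5248 0.2571] 0.047 0.2692
0.095 93 [0.525 0.258] 0.046 0.2697
0.11 194 [0.5243 0.2498] 0.048 0.2706
0.125 72 [0.5245 0.2543] 0.035 0.2639
0.14 81 [0.5246 0.2552] 0.035 0.2642
0.155 140 [0.5259 0.2492] 0.037 0.2649
0.17 33 [0.5251 0.2532] 0.027 0.2604
0.185 63 [0.5253 0.2601] 0.026 0.2725
0.2 56 [0.5242 0.2612] 0.024 0.2726
0.215 26 [0.528  0.2714] 0.016 0.2734
```

Contact was made and the tube is upright: its centre stays at x≈0.5245 at every height. Easing off and opening.

```bash
python3 -m crank '[[0,0,-0.001,0,-1],[0,0,-0.001,0,-1],[0,0,-0.001,0,-0.4],[0,0,-0.001,0,0],[0,0,-0.001,0,0],[0,0,-0.001,0,0],[0,0,-0.001,0,0],[0,0,-0.001,0,0]]' 
python3 -m crank '[[0,0,-0.001,0,0],[0,0,-0.03,0,0],[0,0,-0.06,0,0],[0,0,-0.07,0,-1],[0,0,-0.07,0,-1],[0,0,-0.07,0,-1],[0,0,-0.07,0,-1],[0,0,-0.07,0,-1]]' 
python3 -m crank '[[0,0,0,0,-1],[0,0,0,0,-1],[0,0,0,0,-1],[0,0,0,0,-1],[0,0,0,0,-1],[0,0,0,0,-1]]' 20
python3 - <<'E'
from h import *
s=snap('side','side5');S=cloud(s)
m=(abs(S[...,0]-.53)<.04)&(abs(S[...,1]-.25)<.04)&(S[...,2]>.02)&(S[...,2]<.222)
P=S[m]
for z in np.arange(.02,.215,.015):
    q=P[abs(P[:,2]-z)<.006]
    if len(q): print(round(z,3),len(q),((q.min(0)+q.max(0))/2)[:2].round(4),np.ptp(q[:,0]).round(3),q[:,1].max().round(4))
q=P[P[:,2]>.195];print(np.sort(q[:,2])[::-8].round(4),q.mean(0))
cv2.imwrite('pics/v5.png',cv2.resize(s['image'][180:370,220:380,::-1],None,fx=3,fy=3))
E
```

```text
clock: 9.55
tool_pos: [0.5289, 0.2441, 0.191]
tool_rot: [1.0, -0.0, 0.0, 0.0]
force: [0.1, -0.0, -0.1]
width: 0.0469
gripper_force: 0.0
clock: 10.35
tool_pos: [0.5282, 0.2437, 0.2597]
tool_rot: [1.0, -0.0, -0.001, 0.001]
force: [-0.4, -0.6, -0.5]
width: 0.0102
gripper_force: 0.0
clock: 10.95
tool_pos: [0.5289, 0.2441, 0.261]
tool_rot: [1.0, -0.0, 0.0, -0.0]
force: [-0.5, 0.7, 0.4]
width: 0.0006
gripper_force: 0.0
0.02 48 [0.5228 0.2586] 0.046 0.2681
0.035 87 [0.5231 0.2595] 0.046 0.2694
0.05 90 [0.5232 0.2608] 0.045 0.2706
0.065 91 [0.5225 0.2561] 0.047 0.2689
0.08 93 [0.5227 0.2575] 0.046 0.2688
0.095 94 [0.5229 0.2595] 0.046 0.2697
0.11 196 [0.5234 0.2492] 0.046 0.2698
0.125 77 [0.5234 0.2553] 0.033 0.2631
0.14 81 [0.5227 0.2534] 0.035 0.2625
0.155 139 [0.524  0.2487] 0.037 0.2645
0.17 61 [0.5232 0.2534] 0.027 0.2602
0.185 75 [0.5234 0.2534] 0.026 0.2592
0.2 96 [0.5236 0.2456] 0.026 0.2595
0.215 1 [0.52   0.2563] 0.0 0.2563
[0.2093 0.2085 0.208  0.2077 0.2075 0.2073 0.207  0.2069 0.2067 0.2065
 0.2063 0.2062 0.2059 0.2055 0.2052 0.2048 0.2042 0.2033 0.2019 0.2001
 0.199  0.198  0.1972 0.195 ] [0.52377235 0.24831314 0.20457601]
```

View pics/v5.png

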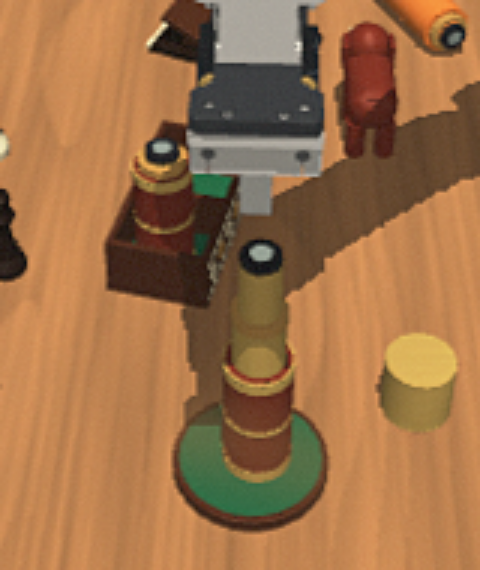

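Standing free and upright on the pad, both draws out, with the eyecup at (262,250) in the crop. The top is at z≈0.207, so the draws sum to about 79 mm. Next I press with the closed fingertips.

```bash
python3 -m crank '[[-0.005,0,0.01,0,-1],[-0.005,0,0.02,0,-1],[-0.005,0,0.028,0,-1],[-0.005,0,0.034,0,-1],[-0.005,0,0.038,0,-1],[-0.005,0,0.042,0,-1],[-0.005,0,0.046,0,-1],[-0.005,0,0.05,0,-1]]'
python3 -m crank '[[0,0,0.004,0,-1],[0,0,0.008,0,-1],[0,0,0.012,0,-1],[0,0,0.015,0,-1],[0,0,0.017,0,-1],[0,0,0.018,0,-1]]'
```

```text
clock: 11.8
tool_pos: [0.5245, 0.2444, 0.2116]
tool_rot: [1.0, -0.0, 0.001, -0.0]
force: [-1.3, 0.3, 5.2]
width: 0.0004
gripper_force: 3.0
clock: 12.4
tool_pos: [0.5242, 0.2443, 0.1935]
tool_rot: [1.0, -0.0, 0.0, -0.0]
force: [-1.9, -1.1, 6.4]
width: 0.0005
gripper_force: 2.9
```

```bash
python3 -m crank '[[0,0,0.002,0,-1],[0,0,0.004,0,-1],[0,0,0.004,0,-1]]'
python3 -m crank '[[0,0,0.002,0,-1],[0,0,0.003,0,-1],[0,0,0.003,0,-1]]'
python3 -m crank '[[0,0,0.002,0,-1],[0,0,0.003,0,-1],[0,0,0.003,0,-1]]'
python3 -m crank '[[0,0,0.002,0,-1],[0,0,0.003,0,-1],[0,0,0.003,0,-1]]'
```

```text
clock: 12.7
tool_pos: [0.5241, 0.2442, 0.1893]
tool_rot: [1.0, -0.0, 0.0, -0.0]
force: [-1.2, 0.6, 3.2]
width: 0.0006
gripper_force: 1.9
clock: 13.0
tool_pos: [0.5242, 0.2442, 0.1863]
tool_rot: [1.0, -0.0, 0.0, -0.0]
force: [-1.1, -0.4, 3.9]
width: 0.0007
gripper_force: 2.2
clock: 13.3
tool_pos: [0.5246, 0.2445, 0.1841]
tool_rot: [1.0, -0.0, 0.001, -0.0]
force: [-1.1, -0.8, 9.4]
width: 0.0003
gripper_force: 4.7
clock: 13.6
tool_pos: [0.5247, 0.2445, 0.1814]
tool_rot: [1.0, -0.0, 0.001, -0.0]
force: [-3.6, -0.4, 9.9]
width: 0.0008
gripper_force: 5.4
```

```bash
python3 -m crank '[[0,0,0.001,0,-1],[0,0,0.001,0,-1],[0,0,0.001,0,-1]]'
python3 - <<'E'
from h import *
s=snap('side','side6');S=cloud(s)
m=(abs(S[...,0]-.525)<.04)&(abs(S[...,1]-.25)<.04)&(S[...,2]>.09)
P=S[m]
for z in np.arange(.1,.18,.004):
    q=P[abs(P[:,2]-z)<.002]
    if len(q): print(round(z,3),len(q),np.ptp(q[:,0]).round(3),q[:,1].max().round(4),((q[:,0].min()+q[:,0].max())/2).round(4))
E
```

```text
clock: 13.9
tool_pos: [0.5247, 0.2445, 0.1805]
tool_rot: [1.0, -0.0, 0.001, -0.001]
force: [-1.4, -0.7, 10.5]
width: 0.0004
gripper_force: 5.6
0.1 28 0.041 0.2685 0.5229
0.104 31 0.048 0.2689 0.5242
0.108 37 0.047 0.2698 0.5242
0.112 125 0.047 0.2693 0.5244
0.116 34 0.039 0.2701 0.5224
0.12 25 0.035 0.2631 0.5244
0.124 25 0.035 0.2633 0.5245
0.128 26 0.035 0.2629 0.5245
0.132 24 0.035 0.2632 0.5246
0.136 26 0.035 0.2631 0.5246
0.14 26 0.033 0.263 0.5236
0.144 15 0.033 0.2627 0.5256
0.148 28 0.034 0.2652 0.5228
0.152 85 0.037 0.2652 0.524
0.156 40 0.035 0.2631 0.5249
0.16 60 0.027 0.2585 0.525
0.164 12 0.025 0.2575 0.5241
0.172 12 0.019 0.2574 0.5231
0.176 15 0.019 0.2581 0.5232
```

The inner draw is home (collar 146–154 mm, eyecup top about 162 mm), and the middle is still about 33 mm out. Pressing on.

```bash
python3 -m crank '[[0,0,0.004,0,-1],[0,0,0.008,0,-1],[0,0,0.012,0,-1],[0,0,0.016,0,-1],[0,0,0.02,0,-1],[0,0,0.024,0,-1],[0,0,0.027,0,-1],[0,0,0.028,0,-1]]'
python3 -m crank '[[0,0,0.001,0,-1],[0,0,0.002,0,-1],[0,0,0.003,0,-1]]'
python3 -m crank '[[0,0,0.001,0,-1],[0,0,0.0015,0,-1],[0,0,0.0015,0,-1]]'
```

```text
clock: 14.75
tool_pos: [0.5243, 0.2443, 0.1521]
tool_rot: [1.0, -0.0, 0.001, -0.0]
force: [-2.9, -0.8, 12.8]
width: 0.0006
gripper_force: 6.1
clock: 15.05
tool_pos: [0.5244, 0.2444, 0.1494]
tool_rot: [1.0, -0.0, 0.001, -0.0]
force: [-2.5, -0.5, 11.5]
width: 0.0004
gripper_force: 6.1
clock: 15.35
tool_pos: [0.5243, 0.2443, 0.1477]
tool_rot: [1.0, -0.0, 0.001, -0.0]
force: [-2.3, -1.6, 11.6]
width: 0.0004
gripper_force: 5.7
```

```bash
python3 -m crank '[[0,0,0.001,0,-1],[0,0,0.0015,0,-1],[0,0,0.0015,0,-1]]'
python3 -m crank '[[0,0,0.001,0,-1],[0,0,0.001,0,-1]]'
python3 -m crank '[[0,0,0.0005,0,-1],[0,0,0.0005,0,-1]]'
```

```text
clock: 15.65
tool_pos: [0.5247, 0.2446, 0.1473]
tool_rot: [1.0, -0.0, 0.001, -0.001]
force: [-4.0, -1.8, 17.0]
width: 0.0007
gripper_force: 8.9
clock: 15.85
tool_pos: [0.5252, 0.2448, 0.1472]
tool_rot: [1.0, -0.0, 0.002, -0.001]
force: [-3.9, -3.0, 23.7]
width: 0.0004
gripper_force: 11.8
clock: 16.05
tool_pos: [0.5254, 0.245, 0.1472]
tool_rot: [1.0, -0.0, 0.002, -0.001]
force: [-4.9, -2.6, 25.9]
width: 0.0005
gripper_force: 13.3
```

The stop is firm at 26 N with the top at z≈0.128, so both draws are home. I'll back off, turn for the barrel grasp and verify the case and neighbour positions.

```bash
python3 -m crank '[[0,0,-0.004,0,-1],[0,0,-0.03,0,-1],[0,0,-0.06,-0.13,1],[0,0,-0.06,-0.27,1],[0,0,-0.06,-0.41,1],[0,0,-0.06,-0.55,1],[0,0,-0.06,-0.69,1],[0,0,-0.06,-0.83,1]]' 20
python3 - <<'E'
from h import *
s=snap('side','side7');S=cloud(s)
m=(abs(S[...,0]-.525)<.04)&(abs(S[...,1]-.25)<.04)&(S[...,2]>.02)&(S[...,2]<.145)
P=S[m]
for z in np.arange(.02,.145,.01):
    q=P[abs(P[:,2]-z)<.004]
    if len(q): print(round(z,3),len(q),np.ptp(q[:,0]).round(3),q[:,1].max().round(4),((q[:,0].min()+q[:,0].max())/2).round(4))
go([.524,.2445,.092],1.353)
c=load('top0');T=cloud(c)
for n,X,c in (('top',T,c),('side',S,s)):
    a=(c['depth']>0)&(abs(X[...,0]-.59)<.07)&(abs(X[...,1]-.01)<.11)
    q=X[a&(X[...,2]>.118)&(X[...,2]<.13)];print(n,'nb eyecup',(q.min(0)+q.max(0))/2,np.ptp(q,0),len(q))
    q=X[a&(X[...,2]>.047)&(X[...,2]<.057)];print(cv2.minAreaRect(q[:,:2].astype(np.float32)*1000))
E
```

```text
clock: 16.85
tool_pos: [0.5239, 0.244, 0.203]
tool_rot: [0.914, 0.406, -0.0, -0.0]
force: [0.7, 0.6, 0.8]
width: 0.0452
gripper_force: 0.0
0.02 31 0.046 0.2688 0.5228
0.03 58 0.046 0.2703 0.5229
0.04 59 0.045 0.2696 0.5231
0.05 54 0.045 0.2695 0.5232
0.06 61 0.045 0.271 0.5235
0.07 64 0.045 0.2699 0.5235
0.08 57 0.046 0.2697 0.5227
0.09 65 0.046 0.2697 0.5229
0.1 61 0.046 0.2684 0.523
0.11 149 0.046 0.2695 0.5234
0.12 125 0.037 0.2645 0.5234
0.13 123 0.025 0.2591 0.5235
shift [ 0.0005 -0.0003  0.1109] turn -0.513 ang 0.84 t 16.9 q7 -1.45
top nb eyecup [0.60073764 0.04214466 0.12371   ] [0.03415209 0.03386458 0.01107397] 91
((589.3843994140625, 7.9244537353515625), (160.43826293945312, 85.09807586669922), 77.70320892333984)
side nb eyecup [0.60137488 0.04361975 0.12146233] [0.02617855 0.02956156 0.00680761] 73
((589.8450927734375, 12.937583923339844), (156.6414031982422, 85.7489242553711), 77.46758270263672)
```

```bash
python3 -m crank '[[0,0,0,-0.13,1],[0,0,0,-0.26,1],[0,0,0,-0.39,1],[0,0,0,-0.513,1],[0,0,0,-0.513,1],[0,0,0,-0.513,1],[0,0,0,-0.513,1],[0,0,0,-0.513,1]]'
python3 - <<'E'
from h import *
go([.524,.2445,.092],1.353);print(read_state()['width'])
E
```

```text
clock: 17.7
tool_pos: [0.5239, 0.2441, 0.2035]
tool_rot: [0.783, 0.621, 0.0, 0.0]
force: [-0.1, 0.5, -0.1]
width: 0.0937
gripper_force: 0.0
shift [ 0.0004 -0.      0.1115] turn -0.012 ang 1.341 t 17.7 q7 -1.04
0.0937209464263546
```

```bash
python3 -m crank '[[0,0,0.03,-0.01,1],[0,0,0.06,-0.01,1],[0,0,0.085,-0.01,1],[0,0,0.105,-0.01,1],[0,0,0.111,-0.01,1],[0,0,0.111,-0.01,0],[0,0,0.111,-0.01,-0.4],[0,0,0.111,-0.01,-0.4]]' 20
python3 -m crank '[[0,0,0,0,-0.5],[0,0,0,0,-0.5],[0,0,0,0,-0.5],[0,0,0,0,-0.5],[0,0,0,0,-0.5],[0,0,0,0,-0.5]]' 20
```

```text
clock: 18.5
tool_pos: [0.5247, 0.2446, 0.0937]
tool_rot: [0.78, 0.626, 0.001, 0.0]
force: [0.9, -0.5, 0.7]
width: 0.0736
gripper_force: 0.0
clock: 19.1
tool_pos: [0.5243, 0.2442, 0.0928]
tool_rot: [0.78, 0.626, 0.0, 0.0]
force: [1.2, -0.9, 4.4]
width: 0.0479
gripper_force: 20.0
```

```bash
python3 -m crank '[[0,0,-0.01,0,-0.5],[0,0,-0.03,0,-0.5],[0,0,-0.06,0,-0.5],[0,0,-0.09,0,-0.5],[0,0,-0.12,0,-0.5],[0,0,-0.14,0,-0.5],[0,0,-0.15,0,-0.5],[0,0,-0.15,0,-0.5]]'
python3 - <<'E'
from h import *
go([.5812,-.030,.243],1.353)
E
```

```text
clock: 19.9
tool_pos: [0.5241, 0.2443, 0.2435]
tool_rot: [0.78, 0.626, 0.001, 0.0]
force: [1.0, -0.4, -2.9]
width: 0.0478
gripper_force: 20.0
shift [-0.2555  0.1151  0.0004] turn -0.0 ang 1.353 t 19.9 q7 -1.0
```

```bash
python3 -m crank '[[-0.02,0.009,0,0,-0.5],[-0.055,0.025,0,0,-0.5],[-0.095,0.043,0,0,-0.5],[-0.135,0.061,0,0,-0.5],[-0.175,0.079,0,0,-0.5],[-0.215,0.097,0,0,-0.5],[-0.24,0.108,0,0,-0.5],[-0.255,0.115,0,0,-0.5]]'
python3 -m crank '[[0,0,0,0,-0.5],[0,0,0.02,0,-0.5],[0,0,0.04,0,-0.5],[0,0,0.06,0,-0.5],[0,0,0.07,0,-0.5],[0,0,0.07,0,-0.5]]'
python3 - <<'E'
from h import *
go([.5812,-.030,.09],1.353)
s=snap('side','side8');S=cloud(s)
m=(abs(S[...,0]-.58)<.04)&(abs(S[...,1]+.03)<.05)&(S[...,2]>.08)&(S[...,2]<.23)
P=S[m]
for z in np.arange(.085,.21,.015):
    q=P[abs(P[:,2]-z)<.006]
    if len(q): print(round(z,3),len(q),np.ptp(q[:,0]).round(3),q[:,1].max().round(4),((q[:,0].min()+q[:,0].max())/2).round(4))
cv2.imwrite('pics/v8.png',cv2.resize(s['image'][120:300,220:380,::-1],None,fx=3,fy=3))
E
```

```text
clock: 20.7
tool_pos: [0.5801, -0.0334, 0.2405]
tool_rot: [0.781, 0.624, -0.002, -0.001]
force: [-0.5, 0.4, -3.2]
width: 0.0474
gripper_force: 20.0
clock: 21.3
tool_pos: [0.5797, -0.0277, 0.1711]
tool_rot: [0.779, 0.627, -0.001, -0.002]
force: [-1.0, 0.5, -2.4]
width: 0.0477
gripper_force: 20.0
shift [-0.002   0.0023  0.081 ] turn 0.003 ang 1.356 t 21.3 q7 -0.56
0.085 7 0.042 -0.0041 0.5794
0.1 74 0.044 -0.0016 0.578
0.115 73 0.044 -0.0008 0.5778
0.13 79 0.043 -0.0016 0.5776
0.145 79 0.046 -0.0019 0.5789
0.16 109 0.071 -0.0009 0.5776
0.175 122 0.073 -0.0003 0.5786
0.19 174 0.073 -0.001 0.5785
0.205 154 0.072 -0.0079 0.5784
```

View pics/v8.png

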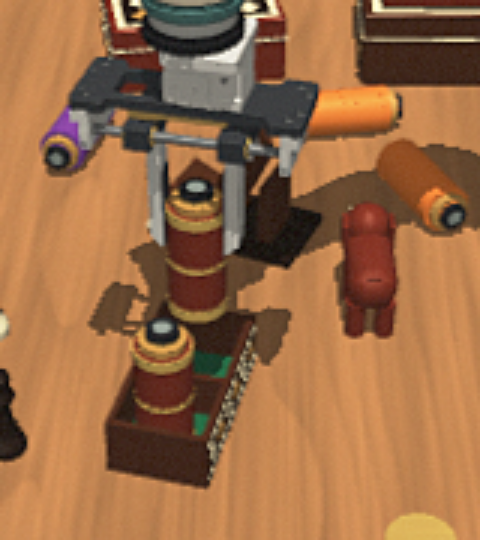

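The closed spyglass hangs upright above the empty well, its bottom at (197,310) in the crop and the green floor at (213,362), clear of the neighbour. I'll correct about 4 mm and lower.

```bash
python3 -m crank '[[-0.004,0.003,0,0,-0.5],[-0.004,0.003,0.015,0,-0.5],[-0.004,0.003,0.03,0,-0.5],[-0.004,0.003,0.045,0,-0.5],[-0.004,0.003,0.06,0,-0.5],[-0.004,0.003,0.07,0,-0.5],[-0.004,0.003,0.077,0,-0.5],[-0.004,0.003,0.08,0,-0.5]]'
python3 -m crank '[[0,0,0.001,0,-0.5],[0,0,0.002,0,-0.5],[0,0,0.002,0,-0.5]]'
python3 -m crank '[[0,0,0.001,0,-0.5],[0,0,0.0015,0,-0.5],[0,0,0.0015,0,-0.5]]'
```

```text
clock: 22.15
tool_pos: [0.5833, -0.0343, 0.0924]
tool_rot: [0.78, 0.626, 0.0, 0.0]
force: [0.2, 0.2, -3.0]
width: 0.0476
gripper_force: 20.0
clock: 22.45
tool_pos: [0.5834, -0.0343, 0.0909]
tool_rot: [0.78, 0.626, 0.0, 0.0]
force: [0.1, 0.3, -3.2]
width: 0.0472
gripper_force: 20.0
clock: 22.75
tool_pos: [0.5831, -0.0343, 0.089]
tool_rot: [0.78, 0.626, -0.0, 0.0]
force: [-0.0, 0.1, -3.5]
width: 0.0477
gripper_force: 20.0
```

```bash
python3 -m crank '[[0.003,0,0.001,0,-0.5],[0.003,0,0.0015,0,-0.5],[0.003,0,0.0015,0,-0.5]]'
python3 -m crank '[[0,0,0.001,0,-0.5],[0,0,0.001,0,-0.5]]'
python3 -m crank '[[0,0,0.001,0,-0.5],[0,0,0.001,0,-0.5]]'
```

```text
clock: 23.05
tool_pos: [0.5837, -0.0311, 0.0874]
tool_rot: [0.78, 0.626, -0.0, -0.0]
force: [-0.2, -0.3, -3.8]
width: 0.048
gripper_force: 20.0
clock: 23.25
tool_pos: [0.5839, -0.0313, 0.0868]
tool_rot: [0.78, 0.626, 0.0, 0.0]
force: [-0.1, -0.1, 1.6]
width: 0.0476
gripper_force: 20.0
clock: 23.45
tool_pos: [0.5841, -0.0313, 0.0867]
tool_rot: [0.78, 0.626, 0.0, 0.0]
force: [-2.6, -0.0, 7.2]
width: 0.048
gripper_force: 20.0
```

Floor contact came at the predicted height. Releasing and withdrawing.

```bash
python3 -m crank '[[0,0,-0.001,0,-0.5],[0,0,-0.001,0,0],[0,0,-0.001,0,0.5],[0,0,-0.001,0,0.5],[0,0,-0.001,0,0.5],[0,0,-0.001,0,0.5],[0,0,-0.001,0,0.5]]'
python3 -m crank '[[0,0,-0.02,0,0.5],[0,0,-0.05,0,0.5],[0,0,-0.08,0,0.5],[0,0,-0.11,0,0.5],[0,0,-0.14,0,0.5],[0,0,-0.16,0,0.5],[0,0,-0.16,0,0.5],[0,0,-0.16,0,0.5]]'
python3 - <<'E'
from h import *
s=snap('side','side9');S=cloud(s)
m=(abs(S[...,0]-.58)<.035)&(abs(S[...,1]+.03)<.035)&(S[...,2]>.055)&(S[...,2]<.14)
P=S[m]
for z in np.arange(.06,.135,.01):
    q=P[abs(P[:,2]-z)<.004]
    if len(q): print(round(z,3),len(q),np.ptp(q[:,0]).round(3),q[:,1].max().round(4),((q[:,0].min()+q[:,0].max())/2).round(4))
cv2.imwrite('pics/v9.png',cv2.resize(s['image'][120:380,200:400,::-1],None,fx=2.3,fy=2.3))
E
```

```text
clock: 24.15
tool_pos: [0.5838, -0.0314, 0.0865]
tool_rot: [0.78, 0.626, 0.0, 0.0]
force: [0.8, -0.8, -0.2]
width: 0.0704
gripper_force: 0.0
clock: 24.95
tool_pos: [0.5835, -0.0315, 0.2461]
tool_rot: [0.78, 0.626, -0.0, 0.0]
force: [-0.7, -0.2, -0.2]
width: 0.0703
gripper_force: 0.0
0.06 28 0.022 -0.0053 0.5696
0.07 21 0.048 -0.0066 0.5828
0.08 41 0.047 -0.0038 0.5826
0.09 49 0.047 -0.0057 0.5823
0.1 56 0.047 -0.0046 0.582
0.11 81 0.047 -0.0051 0.5821
0.12 78 0.028 -0.0165 0.5844
```

View pics/v9.png

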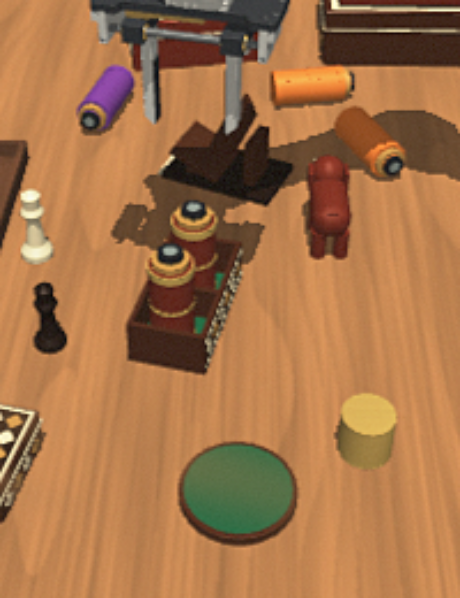

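The spyglass stands closed and upright in the far well (eyecup at (193,210)), with the neighbour and bystanders untouched.

```bash
python3 -c "
from station import *
print(job_done())"
```

```text
the job is handed in; nothing more can be done
None
```

The job is handed in at about 25 s: the spyglass was closed on the pad, inner draw then middle with 26 N at most measured at the wrist, and it now stands upright and released in the empty well with nothing else visibly disturbed; no verdict came back.

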